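Open the dead lock's drawer with the release pin

TASK

The electronic lock of the small steel drawer unit is dead: take the release pin from its wooden rest and push it into the small round hole in the unit's front until the hidden spring catch lets go and the drawer springs out a little. Mind that in the rest only the middle of the pin's shank can be got at, while it reaches the catch only when held farther back, by its grip. Then lay the pin flat on the bench and pull the drawer fully open, without disturbing the other things.

Things in the scene. Friction and masses are not known exactly. Their poses are not given: they have to be found in the camera images.
- unit: Locked steel drawer unit, fixed: grey box 200 deep (x) x 254 wide (y) x 112 mm high, aluminium front. Origin: centre of its underside; the front faces its own -x, its panel face at x = -100 mm. On the right (negative y) a dead black keypad with the access hole below it; the left part (y -28 to +120) is the drawer front, 5 mm proud, from 14 to 104 mm height.
- hole (a point): Centre of the access hole's mouth, at (-103, -80, 62) mm from the unit's origin. A flared bush: 20 mm wide at the mouth, 14 mm bore beyond 5 mm depth, 19 mm long, open behind. It runs level along the unit's +x. A hidden 30 x 30 mm sprung plate stands 75 mm behind the mouth; pushed with 2 to 6 N it frees the drawer when the tip is 82 to 86 mm deep, and stops at 91 mm.
- drawer (a joint): How far the drawer is out, m: 0 shut and latched, 0.12 fully open. Once the catch lets go a spring throws it out 30 to 60 mm; from there it slides at about 1 to 2 N (slowly) and stays where it is left.
- drawer_handle (a point): Middle of the drawer's bow handle: round steel bar 10 mm thick, 76 mm long, level, along the unit's y axis, 80 mm above the bench, 32 mm below the unit's top. Its axis is 40 mm in front of the drawer front (35 mm gap behind the bar). It moves with the drawer towards the unit's -x.
- pin: Release pin, 145 mm, about 55 g: steel shank 8 mm thick, 105 mm long, on a black grip 40 long (x) x 20 wide (y) x 12 mm thick (z). Origin: middle of the grip, on the axis; x points along the shank, tip at x = +125 mm. It balances some 50 mm ahead of the origin. In the rest its axis is 20 mm above the bench; laid on the bench it lies on grip and tip, sloping 1 degree down to the tip.
- pin_tip (a point): Tip of the pin's shank, on its axis.
- rest: Wooden rest of the pin, fixed, 169 long (x) x 74 wide (y) x 28 mm high. Origin: centre of its underside. The pin lies along x, tip to +x, its origin at x = -52.5 mm; grip and tip are sunk in close pockets. From x = -5.5 to +40.5 mm the rest is cut away over its whole width to 5 mm above the bench: there the shank can be gripped across from above, best at x = +17.5 mm.
- tape_measure: Bystander: yellow tape measure standing on the bench, 34 x 72 x 62 mm high. Origin: centre of its underside.
- tape_roll: Bystander: small black roll of tape lying flat, 55 mm wide, 19 mm high. Origin: centre of its underside.
- pliers: Bystander: red-handled pliers lying flat, 182 x 63 x 13 mm. Origin: centre of the underside.

How it is judged:
By the outcome, as a careful person would: the job done as asked, in the order asked, and still so for the second after the job is handed in, with the robot touching nothing.
It also fails if it takes over 61 s, if anything falls off the work surface, if the arm or the gripper's body presses on something with over 40 N, if the wrist force passes 120 N, or if a joint passes its speed limit or range.

ROBOT

A 6-joint arm with a two-finger parallel gripper is mounted at the origin on a cart in front of the work surface, level with it; the furniture and walls round the work are solid. World frame = base frame: x ahead of the robot, y to its left, z up, the work surface at z = 0. Lengths are in m, angles in rad, forces in N, time in s.
With the tool pointing down it reaches from about 0.425 to 0.95 m from the base axis. Payload 14.7 kg.
Tool frame: the origin (TCP) lies midway between the tips of the shut fingers; the grasp point (between the pads) lies 19 mm behind it; z points along the fingers, y is the line along which they close (so a half turn about z gives the same grasp; the last joint's range is limited). The gripper opens to 85 mm and grips with 20 to 120 N. Pads are 22 mm wide; open, the fingers measure 114 mm over their backs; the gripper's body (76 mm by 85 mm) begins 54 mm behind the grasp point. The pads swing forward as they close: fully open they stand 13 mm farther back than shut.
Start: joints at [-1.196, 0.48, 1.596, -0, 1.065, -0.047], TCP at [0.266, -0.593, 0.231] pointing down, gripper open.
Joint ranges: [-2.75, 2.75], [-0.82, 2.05], [0.23, 2.67], [-1.56, 4.7], [0.09, 2.69], [-2.92, 2.92]. Speed limits (rad/s): [1.89, 1.89, 2.39, 3.01, 3.01, 3.01].

INTERFACE

Orientations are given as a unit quaternion [x, y, z, w].
In Python, from station import robot, read_camera, camera_info gives the robot as it stands. The module is installed in compiled form; this text tells all that it offers.
- The arm moves only by the tool move_arm, never from a script. Its argument "steps" is a list of rows, each a list of 5 numbers: the shift along the tool's x, y, z normalised to -1 to 1, where 1 is 0.12 m, then the turn about the tool's z normalised to -1 to 1, where 1 is 45 degrees, then the closure, from 0 (fully open) to 1 (shut). A call has 1 to 20 rows; each row shifts and turns the commanded pose from where the row before left it, along the tool's axes as they then stand; what a row does not reach is not made up. A row lasts 1/10 s, in which the tool goes at most 50 mm and 8.59 degrees, less where a joint would pass 70% of its speed; a pose out of reach is approached as far as the arm can. A call with a number of a shift or a turn outside -1 to 1 is refused whole. A call with a gripper value outside its range is refused whole. The fingers move at their own pace and stop on an object; the grip force is fixed at half the most. Time passes only in rows, so rows that do not move let the fingers close. It gives the time, the measured TCP pose, the force, the opening and the grip force at its end, in the units of the state.
- robot.sense(): the state, without advancing time (a new reading comes with each control period).
- read_camera(name): name is "side" or "top"; returns (picture, depth): 400x640x3 uint8, blue, green, red; 400x640 float32, m along the optical axis (not along the pixel's ray), 0 where there is no reading.
- camera_info(name): a dict with "K" (3x3 intrinsics, pixels), "cam_to_world" (4x4, takes a point from camera to world coordinates). Camera axes: x right, y down, z forward; pixel columns grow to the right and rows downward; lengths in m; the calibration is good to about 2 mm. A picture is of the moment at which its call begins. camera_info takes no time and is no camera call.
- robot.finish_job(): hands the job in; it is judged then, once.
The state is a dict: "t": time; "joint_pos": joint angles; "dq": joint speeds; "joint_efforts": joint torques, N m; "ee_pos": TCP position; "tool_rot": TCP orientation; "ft_force": force on the tool from outside, world axes, zero at the start; "ft_torque": the same for the moment, N m; "finger_gap": finger opening in m; "finger_force": force on a finger pad.
Only numpy, scipy, OpenCV 4.12 (cv2) and the standard library are available. Lean on these libraries where they do the work, as an engineer would, in place of code of your own. Each camera call takes 0.05 s, during which the arm holds its last target. There are 200 camera calls.

## Working session

There is one attempt and no reset: what is moved stays moved. The work goes in short steps, Python scripts to look and compute and a tool call to move; the robot and the scene stay as the last step left them, time stands still between calls to the robot, and variables do not carry over. Pictures are saved under pics/ and viewed, at most 10 in all, crops included, and the job is handed in when it is done.

Besides the shell and the picture viewer there is one more tool, called after "Call:" by a JSON object that holds its "op" and its "data", one argument or row to a line. move_arm: Moves the arm, as the interface text tells. Scaled input: -1 to 1 covers 0.12 m each way for a shift and 45 degrees each way for a turn. Its arguments: {"type":"object","properties":{"steps":{"type":"array","items":{"type":"array","items":{"type":"number","minimum":-1,"maximum":1}}}},"required":["steps"]}

```bash
mkdir -p pics; cat > h.py <<'E'
import numpy as np, cv2
from station import robot, read_camera, camera_info
from scipy.spatial.transform import Rotation as R
def cloud(name, d):
    i=camera_info(name); K=np.array(i["K"]); T=np.array(i["cam_to_world"])
    v,u=np.indices(d.shape)
    p=np.stack([(u-K[0,2])/K[0,0]*d,(v-K[1,2])/K[1,1]*d,d],-1)
    return p@T[:3,:3].T+T[:3,3]
def ray(name,u,v,z):
    i=camera_info(name); K=np.array(i["K"]); T=np.array(i["cam_to_world"])
    r=T[:3,:3]@np.array([(u-K[0,2])/K[0,0],(v-K[1,2])/K[1,1],1]); o=T[:3,3]
    return o+r*(z-o[2])/r[2]
E
python3 - <<'E'
from h import *
for n in("top","side"):
    im,d=read_camera(n); cv2.imwrite(f"pics/{n}0.png",im); np.save(f"{n}0.npy",d); np.save(f"{n}0i.npy",im)
    i=camera_info(n); print(n,np.round(i["cam_to_world"],3).tolist(),np.round(i["K"],1).tolist())
s=robot.sense(); print({k:np.round(v,3).tolist() for k,v in s.items()})
E
```

```text
top [[-0.376, -0.841, 0.39, -0.065], [-0.926, 0.345, -0.15, 0.207], [-0.009, -0.418, -0.909, 1.639], [0.0, 0.0, 0.0, 1.0]] [[514.3, 0.0, 324.8], [0.0, 514.3, 193.6], [0.0, 0.0, 1.0]]
side [[0.997, 0.057, -0.058, 0.66], [0.078, -0.479, 0.874, -1.271], [0.022, -0.876, -0.482, 0.767], [0.0, 0.0, 0.0, 1.0]] [[465.4, 0.0, 316.6], [0.0, 465.4, 196.2], [0.0, 0.0, 1.0]]
{'t': 0.1, 'joint_pos': [-1.196, 0.481, 1.597, 0.0, 1.065, -0.047], 'dq': [-0.0, -0.001, -0.0, 0.0, 0.001, 0.001], 'joint_efforts': [0.001, -95.226, -43.104, -0.0, 0.005, 0.0], 'ee_pos': [0.266, -0.593, 0.231], 'tool_rot': [0.978, 0.209, -0.0, -0.001], 'ft_force': [0.163, -0.299, -0.138], 'ft_torque': [-0.019, 0.026, 0.014], 'finger_force': 0.0, 'finger_gap': 0.085}
```

View pics/top0.png

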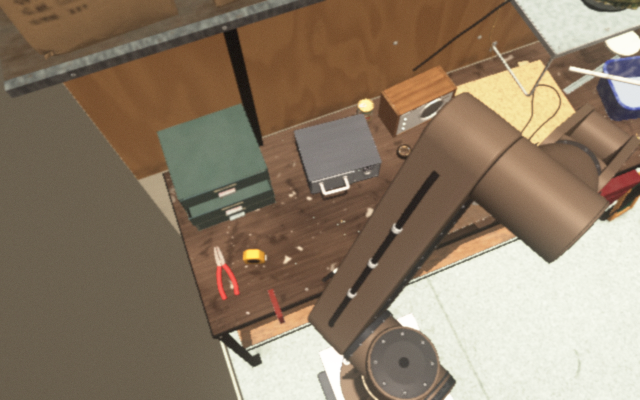

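View pics/side0.png

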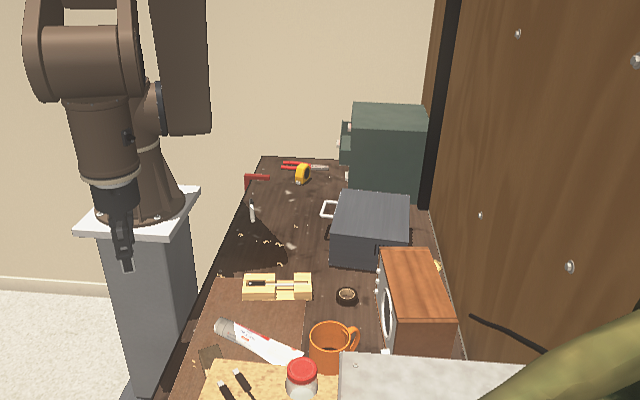

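The top view shows the unit at (340,155) with its handle at (335,185). The side view shows the rest at (277,287) with the pin's grip at its left and the tip to the right, the tape roll at (346,296), the unit at (370,230), the tape measure at (303,173) and the pliers at (303,165).

```bash
python3 - <<'E'
from h import *
S=np.load("side0.npy");T=np.load("top0.npy");si=np.load("side0i.npy");ti=np.load("top0i.npy")
def rect(m,P,name):
    q=P[m][:,:2]; r=cv2.minAreaRect((q*1000).astype(np.float32)); print(name,m.sum(),np.round(r[0],1),np.round(r[1],1),round(r[2],2),"z",np.round(np.percentile(P[m][:,2],[2,50,98]),4))
def box(sh,u0,u1,v0,v1):
    b=np.zeros(sh,bool); b[v0:v1,u0:u1]=1; return b
def biggest(m):
    n,l,st,_=cv2.connectedComponentsWithStats(m.astype(np.uint8)); return l==1+np.argmax(st[1:,4])
PS=cloud("side",S);PT=cloud("top",T)
sh=S.shape
for n,P,b in(("unit side",PS,box(sh,325,415,185,275)),("unit top",PT,box(sh,290,385,112,200))):
    m=biggest(b&(abs(P[...,2]-.112)<.004)); rect(m,P,n)
for lo,hi in((.003,.008),(.022,.033)):
    m=box(sh,235,318,268,304)&(PS[...,2]>lo)&(PS[...,2]<hi); rect(m,PS,"rest")
hsv=cv2.cvtColor(si,cv2.COLOR_BGR2HSV); print(hsv[290,250],hsv[284,255],hsv[284,290])
m=box(sh,235,318,265,305)&(hsv[...,0]>12)&(hsv[...,0]<35)&(hsv[...,1]>60)&(hsv[...,2]>120); rect(biggest(m),PS,"restcol")
rect(box(sh,332,362,284,308)&(PS[...,2]>.012)&(PS[...,2]<.03),PS,"roll")
hm=box(sh,315,350,195,222)&(si.min(2)>150)&(PS[...,2]>.05); rect(hm,PS,"handle side")
hm=box(sh,312,355,170,200)&(ti.min(2)>150)&(PT[...,2]>.05); rect(hm,PT,"handle top")
for n,b in(("tapem",box(sh,292,313,160,186)),("pliers",box(sh,278,330,156,172))): rect(b&(PS[...,2]>.006),PS,n)
a=cv2.resize(si[180:310,225:425],None,fx=4,fy=4,interpolation=cv2.INTER_CUBIC); cv2.imwrite("pics/c1.png",a)
E
```

```text
unit side 2423 [ 741.1 -153.4] [257.2 203.2] 84.02 z [0.108  0.1092 0.1115]
unit top 2771 [ 739.1 -148.6] [254.7 212.1] 84.36 z [0.1083 0.1123 0.1158]
rest 188 [ 497.  -386.8] [194.4  84.2] 4.53 z [0.003  0.0042 0.0077]
rest 898 [ 508.5 -377.1] [168.6  78.7] 7.56 z [0.0223 0.0249 0.0281]
[ 28  61 247] [10 54 71] [ 15   2 248]
restcol 1633 [ 531.9 -770.7] [ 199.  1012.8] 3.25 z [-0.0044  0.019   0.0279]
roll 184 [ 681.2 -390.8] [54.7 52.3] 35.56 z [0.0124 0.0152 0.0182]
handle side 110 [ 620.7 -101.3] [116.5  49.6] 84.01 z [0.0771 0.081  0.109 ]
handle top 198 [317.1  79.6] [132.7 794.7] 62.01 z [0.0722 0.0867 0.1117]
tapem 265 [ 557.4 -448.1] [  76.  1656.1] 4.48 z [0.0066 0.0321 0.0585]
pliers 178 [ 536.8 -446.1] [ 179.7 1657.7] 2.31 z [0.0063 0.0434 0.0587]
```

View pics/c1.png

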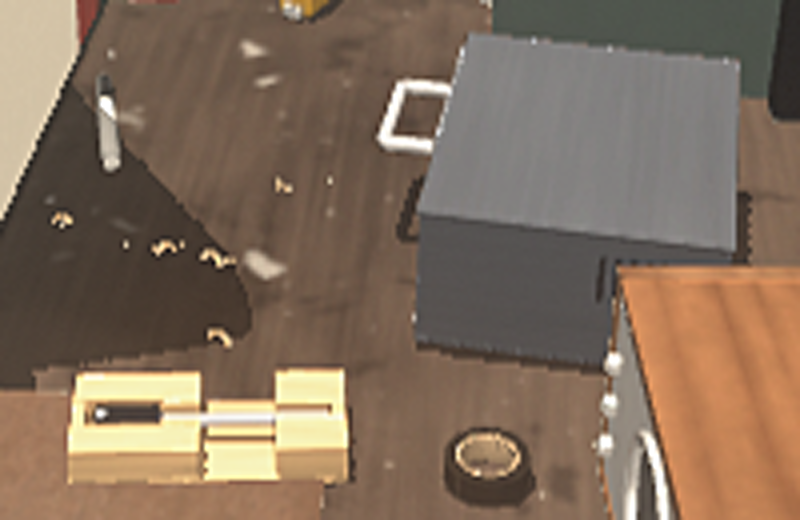

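The crop shows the pin in its rest (grip at left, crop (125,412); shank bright to (330,410)) and the unit's top with clear corners at about (470,35), (738,62), (733,248) and (420,213). The roll is at (487,465). I'll refine these by casting rays.

```bash
cat >> h.py <<'E'
def rays(name,uv,z): return np.array([ray(name,u,v,z) for u,v in uv])
def biggest(m):
    n,l,st,_=cv2.connectedComponentsWithStats(m.astype(np.uint8)); return l==1+np.argmax(st[1:,4])
def proj(name,p):
    i=camera_info(name); K=np.array(i["K"]); q=K@(np.linalg.inv(i["cam_to_world"])@np.r_[p,1])[:3]; return q[:2]/q[2]
E
python3 - <<'E'
from h import *
S=np.load("side0.npy");T=np.load("top0.npy");si=np.load("side0i.npy");ti=np.load("top0i.npy")
sh=S.shape
def box(u0,u1,v0,v1):
    b=np.zeros(sh,bool); b[v0:v1,u0:u1]=1; return b
PS=cloud("side",S);PT=cloud("top",T)
def rr(m,n,z,name):
    v,u=np.nonzero(m); 
    q=rays(n,np.c_[u,v],z)[:,:2]*1000; r=cv2.minAreaRect(q.astype(np.float32)); print(name,len(u),np.round(r[0],1),np.round(r[1],1),round(r[2],2)); return q
mu=biggest(box(325,415,185,275)&(abs(PS[...,2]-.1095)<.004)); k=np.ones((3,3),np.uint8)
op=lambda m: biggest(cv2.morphologyEx(m.astype(np.uint8),cv2.MORPH_OPEN,np.ones((5,5),np.uint8)))
rr(op(mu),"side",.112,"unit s")
mt=op(box(290,385,112,200)&(abs(PT[...,2]-.1125)<.006)); rr(mt,"top",.112,"unit t")
m=op(box(235,318,268,304)&(PS[...,2]>.021)&(PS[...,2]<.033)); 
m=box(235,318,268,304)&(PS[...,2]>.021)&(PS[...,2]<.033); m=cv2.morphologyEx(m.astype(np.uint8),cv2.MORPH_OPEN,k)>0
rr(m,"side",.028,"rest")
hsv=cv2.cvtColor(si,cv2.COLOR_BGR2HSV)
m=box(264,312,276,292)&(hsv[...,1]<45)&(hsv[...,2]>100); v,u=np.nonzero(m)
print("shank px",[(a,np.round(v[u==a].mean(),1),(u==a).sum()) for a in sorted(set(u))])
m2=box(243,268,276,292)&(hsv[...,2]<120); v2,u2=np.nonzero(m2); print("grip px",u2.min(),u2.max(),np.median(v2))
q=rays("side",[(a,v[u==a].mean()) for a in set(u)],.022)*1000
f=np.polyfit(q[:,0],q[:,1],1);print("shank line yaw",np.degrees(np.arctan(f[0])),"x",q[:,0].min(),q[:,0].max(),"y@525",np.polyval(f,525))
q=rays("side",np.c_[u2,v2],.026)*1000; print("grip",q.mean(0),q.min(0),q.max(0))
a=np.radians(-6);Ru=np.array([[np.cos(a),-np.sin(a)],[np.sin(a),np.cos(a)]]);c=np.array([.740,-.151])
for nm,p in(("hole",(-.103,-.08,.062)),("handle",(-.145,.046,.08))):
    w=np.r_[c+Ru@p[:2],p[2]]; print(nm,np.round(w,4),proj("top",w),proj("side",w))
cv2.imwrite("pics/c2.png",cv2.resize(ti[110:210,285:395],None,fx=5,fy=5,interpolation=cv2.INTER_CUBIC))
E
```

```text
Traceback (most recent call last):
  File "h.py", line 13, in rays
    def rays(name,uv,z): return np.array([ray(name,u,v,z) for u,v in uv])
                                          ~~~^^^^^^^^^^^^
  File "h.py", line 10, in ray
    i=camera_info(name); K=np.array(i["K"]); T=np.array(i["cam_to_world"])
ValueError: time passes only in moves, steps and waits
```

```bash
sed -i 's/^from scipy.*/&\nimport functools\ncamera_info=functools.lru_cache(None)(camera_info)/' h.py
cat > m.py <<'E'
from h import *
S=np.load("side0.npy");T=np.load("top0.npy");si=np.load("side0i.npy");ti=np.load("top0i.npy")
sh=S.shape
def box(u0,u1,v0,v1):
    b=np.zeros(sh,bool); b[v0:v1,u0:u1]=1; return b
PS=cloud("side",S);PT=cloud("top",T)
def rr(m,n,z,name):
    v,u=np.nonzero(m); 
    q=rays(n,np.c_[u,v],z)[:,:2]*1000; r=cv2.minAreaRect(q.astype(np.float32)); print(name,len(u),np.round(r[0],1),np.round(r[1],1),round(r[2],2)); return q
k=np.ones((3,3),np.uint8)
op=lambda m: biggest(cv2.morphologyEx(m.astype(np.uint8),cv2.MORPH_OPEN,np.ones((5,5),np.uint8)))
rr(op(box(325,415,185,275)&(abs(PS[...,2]-.1095)<.004)),"side",.112,"unit s")
rr(op(box(290,385,112,200)&(abs(PT[...,2]-.1125)<.006)),"top",.112,"unit t")
m=box(235,318,268,304)&(PS[...,2]>.021)&(PS[...,2]<.033); m=cv2.morphologyEx(m.astype(np.uint8),cv2.MORPH_OPEN,k)>0
rr(m,"side",.028,"rest")
hsv=cv2.cvtColor(si,cv2.COLOR_BGR2HSV)
m=box(264,312,276,292)&(hsv[...,1]<45)&(hsv[...,2]>100); v,u=np.nonzero(m)
print("shank px",[(int(a),float(np.round(v[u==a].mean(),1)),int((u==a).sum())) for a in sorted(set(u))])
m2=box(243,268,276,292)&(hsv[...,2]<120); v2,u2=np.nonzero(m2); print("grip px",u2.min(),u2.max(),np.median(v2))
q=rays("side",[(a,v[u==a].mean()) for a in set(u)],.022)*1000
f=np.polyfit(q[:,0],q[:,1],1);print("shank line yaw",np.degrees(np.arctan(f[0])),"x",q[:,0].min(),q[:,0].max(),"y@525",np.polyval(f,525))
q=rays("side",np.c_[u2,v2],.026)*1000; print("grip",q.mean(0),q.min(0),q.max(0))
a=np.radians(-6);Ru=np.array([[np.cos(a),-np.sin(a)],[np.sin(a),np.cos(a)]]);c=np.array([.740,-.151])
for nm,p in(("hole",(-.103,-.08,.062)),("handle",(-.145,.046,.08))):
    w=np.r_[c+Ru@p[:2],p[2]]; print(nm,np.round(w,4),proj("top",w),proj("side",w))
cv2.imwrite("pics/c2.png",cv2.resize(ti[110:210,285:395],None,fx=5,fy=5,interpolation=cv2.INTER_CUBIC))
E
python3 m.py
```

```text
unit s 3394 [ 740.7 -159. ] [255.4 202.4] 84.01
unit t 279 [738.  -90.6] [ 45.8 135. ] 17.44
rest 927 [ 509.3 -382.9] [167.9  77.4] 7.8
shank px [(266, 284.0, 1), (267, 284.0, 1), (268, 281.5, 2), (269, 281.5, 2), (270, 284.0, 1), (271, 284.0, 1), (272, 284.0, 1), (273, 284.0, 1), (274, 279.2, 4), (275, 284.0, 3), (276, 285.0, 3), (277, 284.0, 3), (278, 284.0, 3), (279, 284.0, 3), (280, 284.0, 3), (281, 284.0, 3), (282, 284.0, 3), (283, 284.0, 3), (284, 284.0, 3), (285, 284.0, 3), (286, 284.0, 3), (287, 284.0, 3), (288, 284.0, 3), (289, 284.0, 3), (290, 284.0, 3), (291, 284.0, 3), (292, 284.0, 3), (293, 284.0, 3), (294, 284.0, 1), (295, 283.5, 2), (296, 283.5, 2), (297, 283.5, 2), (298, 283.5, 2), (299, 283.5, 2), (300, 283.5, 2), (301, 283.5, 2), (302, 283.5, 2), (303, 283.5, 2), (304, 283.0, 1), (305, 283.5, 2), (306, 283.5, 2), (307, 284.0, 1), (308, 284.0, 1), (309, 283.5, 2), (310, 283.5, 2), (311, 288.5, 2)]
grip px 243 264 283.0
shank line yaw 4.192040496596558 x 482.20250397759656 594.0263547261316 y@525 -375.5822591063196
grip [ 459.10644742 -383.61759415   26.        ] [ 420.6996542 -394.3164678   26.       ] [ 478.9606453  -361.73922219   26.        ]
hole [ 0.6292 -0.2198  0.062 ] [367.91135934 172.55241768] [329.62448804 237.64309979]
handle [ 0.6006 -0.0901  0.08  ] [336.34668627 190.29814835] [322.48161774 207.3281981 ]
```

View pics/c2.png

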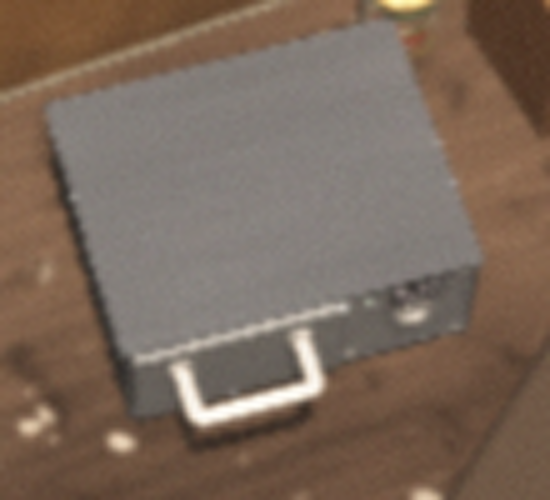

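The top view crop shows the bright bush at (411,312), which is full-image (366.8,172.0), and the bar middle at (337.0,190.6). Both match my predictions within about 1 px. I'll triangulate the corners to settle the y offset.

```bash
cat > m2.py <<'E'
from h import *
S=np.load("side0.npy");T=np.load("top0.npy");si=np.load("side0i.npy");ti=np.load("top0i.npy")
PS=cloud("side",S);PT=cloud("top",T)
def orr(n,u,v):
    a=ray(n,u,v,0.);b=ray(n,u,v,.5);return a,(b-a)/np.linalg.norm(b-a)
def tri(s,t):
    A=0;B=0
    for n,p in(("side",s),("top",t)):
        o,d=orr(n,*p);M=np.eye(3)-np.outer(d,d);A=A+M;B=B+M@o
    return np.linalg.solve(A,B)
cs=lambda x,y:(225+(x+.5)/4-.5,180+(y+.5)/4-.5)
ct=lambda x,y:(285+(x+.5)/5-.5,110+(y+.5)/5-.5)
L=[("BL",(738,62),(48,102)),("BR",(733,248),(395,25)),("FR",(420,213),(480,262)),("FL",(470,35),(130,358))]
W={}
for n,s,t in L:
    W[n]=tri(cs(*s),ct(*t));print(n,np.round(W[n],4),"side112",np.round(ray("side",*cs(*s),.112)[:2],4),"top112",np.round(ray("top",*ct(*t),.112)[:2],4))
print("mean",sum(W.values())/4)
print("hole top ray",ray("top",*ct(411,312),.062),"bar top",ray("top",*ct(262,405),.08), "bar side",ray("side",*cs(391,115),.08))
print("bench z side",np.median(PS[225:250,270:320,2]),np.median(PS[270:280,320:335,2]),"top",np.median(PT[200:230,290:330,2]))
g=cv2.cvtColor(si,cv2.COLOR_BGR2HSV)[...,1].astype(float)
pts=[]
for u in list(range(277,293))+list(range(296,306)):
    w=np.clip(50-g[279:290,u],0,None); pts.append((u,(w*np.arange(279,290)).sum()/w.sum()))
q=rays("side",pts,.022)*1000;f=np.polyfit(q[:,0],q[:,1],1);print("yaw",np.degrees(np.arctan(f[0])),np.polyval(f,525),np.std(q[:,1]-np.polyval(f,q[:,0])))
v=[ ]
d=PS[283:286,255:312]; print(np.round(d[1,::4],4).tolist())
E
python3 m2.py
```

```text
BL [ 0.8555 -0.0381  0.1097] side112 [ 0.8537 -0.0436] top112 [ 0.8555 -0.0377]
BR [ 0.826  -0.2867  0.1085] side112 [ 0.8271 -0.2903] top112 [ 0.8215 -0.2856]
FR [ 0.63   -0.2637  0.1062] side112 [ 0.6302 -0.2725] top112 [ 0.6273 -0.2619]
FL [ 0.6534 -0.0184  0.108 ] side112 [ 0.6548 -0.0246] top112 [ 0.6499 -0.018 ]
mean [ 0.74122144 -0.15172778  0.10809323]
hole top ray [ 0.6326006  -0.21713386  0.062     ] bar top [ 0.59874362 -0.09168749  0.08      ] bar side [ 0.60069909 -0.09620597  0.08      ]
bench z side -0.003414888702194474 -0.0030224494808560043 top 0.0007009215840575456
yaw 8.77666293359172 -376.92371976268834 0.25789703795200786
[[0.4559, -0.3869, 0.0242], [0.4653, -0.3841, 0.0227], [0.4753, -0.3845, 0.0239], [0.4849, -0.3823, 0.0229], [0.4943, -0.3796, 0.0215], [0.5041, -0.3784, 0.0214], [0.5135, -0.3748, 0.0192], [0.5242, -0.3799, 0.0243], [0.5335, -0.3751, 0.0212], [0.5433, -0.3744, 0.0215], [0.5538, -0.3785, 0.0258], [0.5635, -0.3777, 0.0259], [0.573, -0.3729, 0.0228], [0.5829, -0.3732, 0.0239], [0.5928, -0.3734, 0.0249]]
```

The side camera reads about 3 mm low, so I correct for it. That puts the unit at (0.7405,-0.152) with yaw -6°, and the pin's shank grasp at about (0.526,-0.373) with yaw about 8°. Moving above the rest now.

Call:
{"op": "move_arm", "data": {
  "steps": [
    [0,0,0,0.179,0],
    [0,0,0,0.179,0],
    [0.24,-0.151,0.075,0,0],
    [0.24,-0.151,0.075,0,0],
    [0.24,-0.151,0.075,0,0],
    [0.24,-0.151,0.075,0,0],
    [0.24,-0.151,0.075,0,0],
    [0.24,-0.151,0.075,0,0],
    [0.24,-0.151,0.075,0,0],
    [0.24,-0.151,0.075,0,0],
    [0.24,-0.151,0.075,0,0],
    [0.24,-0.151,0.075,0,0],
    [0,0,0,0,0.4],
    [0,0,0,0,0.4]
  ]
}}

```text
t: 1.5
ee_pos: [0.526, -0.3724, 0.1407]
tool_rot: [0.997, 0.071, -0.0, -0.0]
ft_force: [-0.3, -0.8, -0.1]
finger_gap: 0.0589
finger_force: 0.0
```

```bash
cat >> h.py <<'E'
def pose():
    s=robot.sense(); Q=R.from_quat(s["tool_rot"]).as_matrix(); return np.array(s["ee_pos"]),Q,np.degrees(np.arctan2(Q[1,0],Q[0,0]))
def go(x,y,z,yaw=None):
    p,Q,a=pose(); t=0 if yaw is None else (a-yaw+180)%360-180
    b=np.radians(a-t); X=np.array([np.cos(b),np.sin(b),0]);Y=np.array([np.sin(b),-np.cos(b),0])
    d=np.array([x,y,z])-p; print("t",robot.sense()["t"],"at",np.round(p,4),"yaw",round(a,2),"tilt",np.round(Q[:,2],3),"-> turn",round(t/45,4),"then xyz",np.round([d@X/.12,d@Y/.12,-d[2]/.12],3))
E
python3 - <<'E'
from h import *
go(.526,-.373,.008,8)
im,d=read_camera("side"); np.save("s1.npy",d); np.save("s1i.npy",im)
cv2.imwrite("pics/s1.png",cv2.resize(im[150:320,200:400],None,fx=3.5,fy=3.5,interpolation=cv2.INTER_CUBIC))
s=robot.sense(); print(s["joint_pos"],s["finger_gap"])
E
```

```text
t 1.5 at [ 0.526  -0.3724  0.1407] yaw 8.15 tilt [-0.001  0.001 -1.   ] -> turn 0.0034 then xyz [-1.000e-03  5.000e-03  1.106e+00]
[-6.64267892e-01  5.68381841e-01  1.69118727e+00 -2.51081098e-04
  8.82681196e-01  7.65443227e-01] 0.05234360406553252
```

View pics/s1.png

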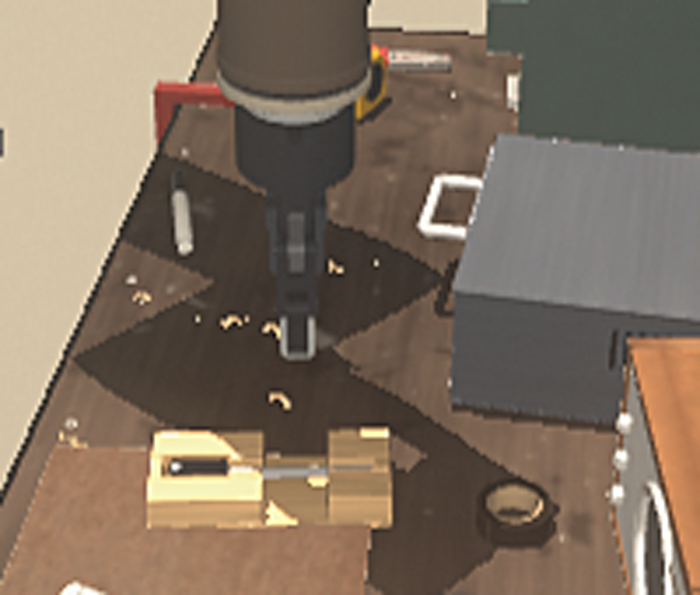

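Fingers are centred over the cut-away (crop (296,350) against the gap at (296,470)). Descend.

Call:
{"op": "move_arm", "data": {
  "steps": [
    [0,0.005,0.25,0,0.4],
    [0,0,0.25,0,0.4],
    [0,0,0.25,0,0.4],
    [0,0,0.2,0,0.4],
    [0,0,0.14,0,0.4],
    [0,0,0,0,0.4],
    [0,0,0,0,0.7],
    [0,0,0,0,0.7]
  ]
}}

```text
t: 2.35
ee_pos: [0.5266, -0.3746, 0.0119]
tool_rot: [0.998, 0.07, 0.001, 0.001]
ft_force: [-0.2, -0.3, 0.0]
finger_gap: 0.0263
finger_force: 0.0
```

```bash
python3 - <<'E'
from h import *
go(.526,-.373,.010,8)
im,d=read_camera("side")
cv2.imwrite("pics/s2.png",cv2.resize(im[255:310,230:320],None,fx=8,fy=8,interpolation=cv2.INTER_CUBIC))
s=robot.sense(); print(s["ft_force"],s["finger_gap"])
E
```

```text
t 2.35 at [ 0.5266 -0.3746  0.0119] yaw 8.04 tilt [ 0.001 -0.001 -1.   ] -> turn 0.0009 then xyz [-0.003 -0.014  0.015]
[ 0.52563393 -0.34948608 -0.14395468] 0.025851731311567802
```

View pics/s2.png

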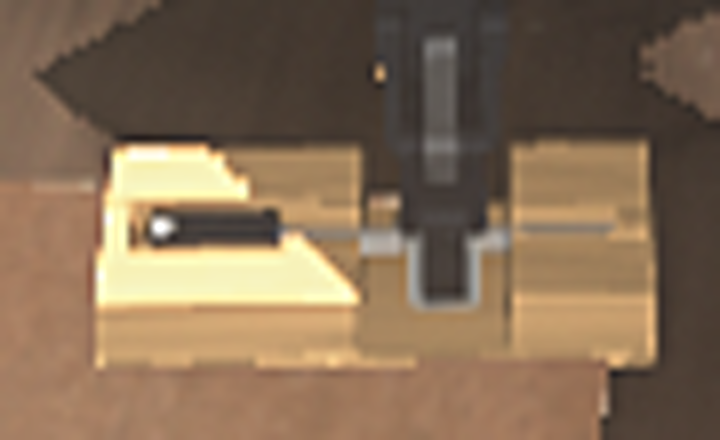

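The near finger (crop (443,270)) is in the gap (362–508), with the shank behind it. Close and watch the side force.

Call:
{"op": "move_arm", "data": {
  "steps": [
    [0,0,0.015,0,0.85],
    [0,0,0,0,0.85],
    [0,0,0,0,1],
    [0,0,0,0,1],
    [0,0,0,0,1],
    [0,0,0,0,1]
  ]
}}

```text
t: 3.0
ee_pos: [0.5261, -0.3734, 0.0092]
tool_rot: [0.998, 0.07, 0.0, -0.0]
ft_force: [-0.3, 3.4, 6.6]
finger_gap: 0.0053
finger_force: 58.8
```

Gripped, but the axis sits about 11 mm above the fingertips, too much to lay the pin on the bench. I'll regrip nearer the tips while the pin is still in the rest, and check the laying spot for clutter.

Call:
{"op": "move_arm", "data": {
  "steps": [
    [0,0,0,0,0.75],
    [0,0,0,0,0.75],
    [0,0,-0.052,0,0.75],
    [0,0,0,0,0.75],
    [0,0,0,0,1],
    [0,0,0,0,1],
    [0,0,0,0,1],
    [0,0,0,0,1]
  ]
}}

```text
t: 3.8
ee_pos: [0.526, -0.3734, 0.0153]
tool_rot: [0.998, 0.07, 0.0, -0.0]
ft_force: [0.1, 6.5, 9.5]
finger_gap: 0.0053
finger_force: 59.0
```

```bash
python3 - <<'E'
from h import *
c=np.array([.7405,-.152]);a=np.radians(-6);U=np.array([np.cos(a),np.sin(a)]);V=np.array([-U[1],U[0]])
im=np.load("side0i.npy")
hsv=cv2.cvtColor(im,cv2.COLOR_BGR2HSV); m=(hsv[...,2]>165).astype(np.uint8)
n,l,st,ce=cv2.connectedComponentsWithStats(m)
PS=cloud("side",np.load("side0.npy"))
for i in range(1,n):
    w=ray("side",*ce[i],-.003)
    if .35<w[0]<.65 and -.35<w[1]<.05 and st[i,4]<300: print(np.round(w[:2],3),"area",st[i,4],"z",np.round(np.percentile(PS[l==i][:,2]+.003,[50,95]),4),"unit xy",np.round([(w[:2]-c)@U,(w[:2]-c)@V],3))
go(.526,-.373,.0145,8); print(robot.sense()["finger_gap"],robot.sense()["finger_force"])
E
```

```text
[0.607 0.05 ] area 115 z [0.0833 0.0866] unit xy [-0.153  0.187]
[ 0.37  -0.009] area 64 z [0.0139 0.0176] unit xy [-0.384  0.103]
[0.379 0.017] area 1 z [-0.0016 -0.0016] unit xy [-0.377  0.13 ]
[0.635 0.043] area 2 z [0.1036 0.1044] unit xy [-0.125  0.183]
[0.634 0.025] area 3 z [0.1024 0.1112] unit xy [-0.125  0.165]
[ 0.518 -0.072] area 8 z [0.0026 0.0104] unit xy [-0.229  0.056]
[ 0.553 -0.061] area 1 z [-0.0021 -0.0021] unit xy [-0.196  0.071]
[ 0.361 -0.136] area 9 z [0.0035 0.0058] unit xy [-0.379 -0.023]
[ 0.414 -0.164] area 1 z [0.0006 0.0006] unit xy [-0.323 -0.046]
[ 0.442 -0.163] area 11 z [0.0013 0.004 ] unit xy [-0.296 -0.042]
[ 0.454 -0.16 ] area 1 z [0.0059 0.0059] unit xy [-0.284 -0.038]
[ 0.483 -0.174] area 16 z [0.0037 0.0076] unit xy [-0.254 -0.048]
[ 0.517 -0.178] area 33 z [-0.0004  0.0023] unit xy [-0.22  -0.049]
[ 0.628 -0.229] area 1 z [0.0199 0.0199] unit xy [-0.104 -0.088]
[ 0.499 -0.266] area 11 z [0.0056 0.0091] unit xy [-0.228 -0.139]
[ 0.362 -0.339] area 33 z [0.0039 0.0092] unit xy [-0.357 -0.225]
[ 0.397 -0.338] area 12 z [0.0036 0.0062] unit xy [-0.322 -0.221]
[ 0.38 -0.35] area 1 z [0.006 0.006] unit xy [-0.338 -0.234]
[ 0.403 -0.347] area 1 z [0.0021 0.0021] unit xy [-0.315 -0.23 ]
[ 0.408 -0.344] area 3 z [0.004  0.0045] unit xy [-0.31  -0.226]
t 3.8 at [ 0.526  -0.3734  0.0153] yaw 8.05 tilt [ 0.  0. -1.] -> turn 0.001 then xyz [ 0.    -0.003  0.007]
0.0052728495320860285 59.015087485313416
```

Call:
{"op": "move_arm", "data": {
  "steps": [
    [0,0,-0.1,0,1],
    [0,0,-0.2,0,1],
    [0,0,-0.25,0,1],
    [0,0,-0.15,0,1],
    [0,0,0,0.156,1],
    [0,0,0,0.156,1],
    [-0.022,-0.205,0,0,1],
    [-0.022,-0.205,0,0,1],
    [-0.022,-0.205,0,0,1],
    [-0.021,-0.205,0,0,1],
    [-0.02,-0.205,0,0,1],
    [0,-0.204,0,0,1],
    [0,0,0.2,0,1],
    [0,0,0.2,0,1],
    [0,0,0.2,0,1],
    [0,0,0,0,1],
    [0,0,0,0,1]
  ]
}}

```text
t: 5.5
ee_pos: [0.5285, -0.2259, 0.0275]
tool_rot: [0.999, -0.052, -0.0, -0.0]
ft_force: [0.7, 0.5, -0.6]
finger_gap: 0.0053
finger_force: 58.9
```

```bash
python3 - <<'E'
from h import *
go(.5287,-.2253,.001,-6)
im,d=read_camera("side"); s=robot.sense(); print(s["ft_force"],s["finger_gap"])
cv2.imwrite("pics/s3.png",cv2.resize(im[190:310,215:365],None,fx=5,fy=5,interpolation=cv2.INTER_CUBIC))
E
```

```text
t 5.5 at [ 0.5285 -0.2259  0.0275] yaw -5.99 tilt [-0.  0. -1.] -> turn 0.0003 then xyz [ 0.001 -0.005  0.22 ]
[ 0.91409222  0.22852109 -0.56829845] 0.005337258555564303
```

View pics/s3.png

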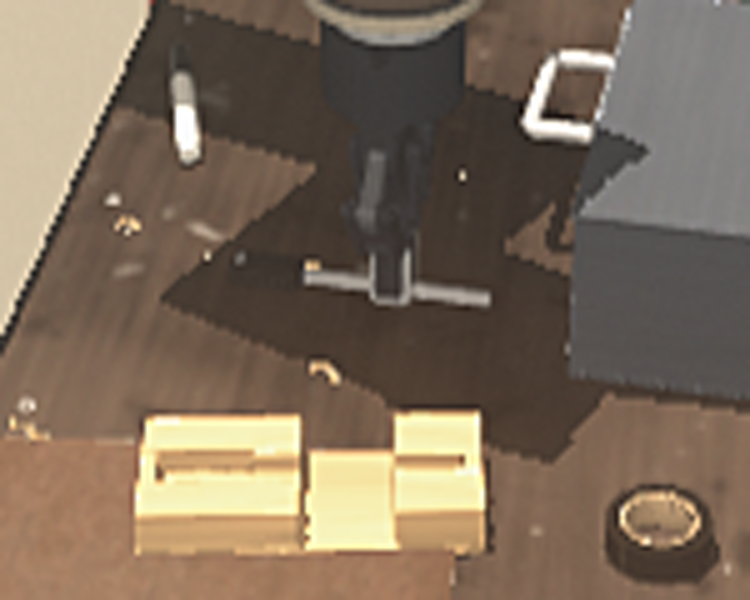

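The pin is held level: shank from crop (305,275) to the tip at (490,299), grip black at (275,270). Lower it, release and rise.

Call:
{"op": "move_arm", "data": {
  "steps": [
    [0,0,0.1,0,1],
    [0,0,0.08,0,1],
    [0,0,0.035,0,1],
    [0,0,0,0,1],
    [0,0,0,0,1]
  ]
}}

```text
t: 6.05
ee_pos: [0.5283, -0.2257, 0.0009]
tool_rot: [0.999, -0.052, -0.0, -0.0]
ft_force: [-0.6, 0.9, 1.7]
finger_gap: 0.0049
finger_force: 59.2
```

Call:
{"op": "move_arm", "data": {
  "steps": [
    [0,0,0,0,0.85],
    [0,0,0,0,0.6],
    [0,0,0,0,0.5],
    [0,0,0,0,0.5],
    [0,0,-0.2,0,0.5],
    [0,0,-0.25,0,0.5],
    [-0.2,0,-0.05,0,0.5],
    [-0.2,0,0,0,0.5],
    [-0.2,0,0,0,0.5],
    [0,0,0,0,0.5],
    [0,0,0,0,0.5]
  ]
}}

```text
t: 7.15
ee_pos: [0.4572, -0.2185, 0.0614]
tool_rot: [0.999, -0.052, 0.0, 0.0]
ft_force: [0.9, 0.1, 0.2]
finger_gap: 0.0426
finger_force: 0.0
```

```bash
cat > pin.py <<'E'
from h import *
im,d=read_camera("side"); np.save("s4.npy",d); np.save("s4i.npy",im)
t,_=read_camera("top"); np.save("t4i.npy",t)
g=cv2.cvtColor(im,cv2.COLOR_BGR2HSV)
m=np.zeros(d.shape,bool); m[236:258,255:330]=1
m&=(g[...,2]>105)&(g[...,1]<60); m=biggest(m)
v,u=np.nonzero(m); q=rays("side",np.c_[u,v],.003)*1000
print("shank px",u.min(),u.max(),v.min(),v.max(),"x",q[:,0].min(),q[:,0].max())
vx,vy,x0,y0=cv2.fitLine(q[:,:2].astype(np.float32),cv2.DIST_L2,0,.01,.01).ravel(); print("yaw",np.degrees(np.arctan(vy/vx)),"pt",x0,y0,"len",np.ptp(q[:,:2]@np.array([vx,vy])))
go(.457,-.218,.002,-6)
s=robot.sense(); print(s["ft_force"],s["finger_gap"])
E
python3 pin.py; python3 - <<'E'
import cv2,numpy as np
im=np.load("s4i.npy"); t=np.load("t4i.npy")
a=cv2.resize(im[205:275,230:350],None,fx=6,fy=6,interpolation=cv2.INTER_CUBIC); b=np.full((160,720,3),0,np.uint8); cv2.imwrite("pics/s4.png",a)
E
```

```text
shank px 276 312 251 257 x 481.57747454663667 583.4093025372722
yaw -6.646832 pt 527.8224 -227.80383 len 102.58159502553508
t 7.25 at [ 0.458  -0.2187  0.0613] yaw -5.98 tilt [ 0.001 -0.001 -1.   ] -> turn 0.0004 then xyz [-0.009 -0.005  0.494]
[ 0.81488748 -0.33514996  0.714399  ] 0.042601692527785964
```

View pics/s4.png

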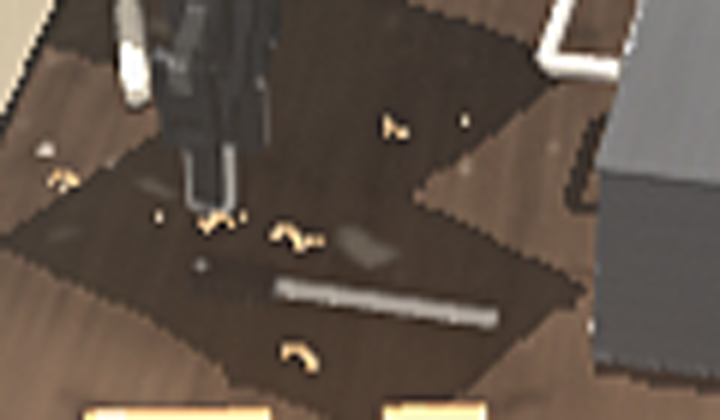

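The pin lies flat, shank crop (275,285)–(497,318), grip at (235,275), yaw about -6.5°. The grip centre is near x 0.459, so the hand is over it. Grasp the grip.

Call:
{"op": "move_arm", "data": {
  "steps": [
    [0,0,0.2,0,0.5],
    [0,0,0.18,0,0.5],
    [0,0,0.1,0,0.5],
    [0,0,0.012,0,0.5],
    [0,0,0,0,0.7],
    [0,0,0,0,1],
    [0,0,0,0,1],
    [0,0,0,0,1],
    [0,0,0,0,1]
  ]
}}

```text
t: 8.15
ee_pos: [0.4574, -0.2185, 0.0026]
tool_rot: [0.999, -0.052, 0.001, 0.0]
ft_force: [-0.4, -0.1, 6.7]
finger_gap: 0.018
finger_force: 61.8
```

Call:
{"op": "move_arm", "data": {
  "steps": [
    [0,0,-0.08,0,1],
    [0,0,-0.15,0,1],
    [0,0,-0.15,0,1],
    [0,0,-0.095,0,1],
    [0,-0.07,0,0,1],
    [0,-0.069,0,0,1],
    [0.08,0,0,0,1],
    [0.087,0,0,0,1],
    [0,0,0,0,1],
    [0,0,0,0,1]
  ]
}}

```text
t: 9.15
ee_pos: [0.4789, -0.2038, 0.0586]
tool_rot: [0.999, -0.052, -0.0, -0.0]
ft_force: [0.1, -0.5, -0.8]
finger_gap: 0.0181
finger_force: 61.0
```

```bash
python3 - <<'E'
from h import *
im,d=read_camera("side"); t,_=read_camera("top")
c=np.array([.7405,-.152]);a=np.radians(-6);U=np.array([np.cos(a),np.sin(a)]);V=np.array([-U[1],U[0]])
p,_,_=pose(); print("tcp unit",(p[:2]-c)@U,(p[:2]-c)@V,p[2])
g=cv2.cvtColor(im,cv2.COLOR_BGR2HSV); m=np.zeros(d.shape,bool)
e=np.r_[p[:2]+U*.126,.061]; e0=np.r_[p[:2]+U*.03,.061]; print("exp tip px side",proj("side",e),"top",proj("top",e),"hole top",proj("top",np.r_[c-U*.103-V*.08,.062]))
A=im[190:265,250:370]; B=t[140:215,315:435]
cv2.imwrite("pics/p5.png",np.vstack([cv2.resize(x,None,fx=4,fy=4,interpolation=cv2.INTER_CUBIC) for x in(A,B)]))
np.save("s5i.npy",im);np.save("s5.npy",d)
print(robot.sense()["ft_force"])
E
```

```text
tcp unit -0.2553793336710574 -0.07889228443290222 0.05876384584876222
exp tip px side [320.25912842 236.77654857] top [370.19180467 179.14771375] hole top [368.11770034 172.3338682 ]
[-0.44457115  0.6974254  -0.64886258]
```

View pics/p5.png

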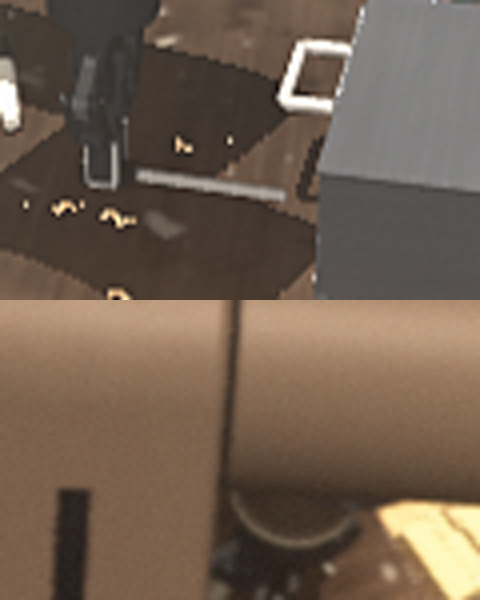

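The side view shows the tip at crop (287,195), about where expected and roughly 1 mm low. The top view is blocked by the arm. I'll raise slightly and feel in.

Call:
{"op": "move_arm", "data": {
  "steps": [
    [0,0,-0.01,0,1],
    [0.1,0,0,0,1],
    [0.08,0,0,0,1],
    [0.05,0,0,0,1],
    [0.05,0,0,0,1],
    [0.05,0,0,0,1],
    [0,0,0,0,1],
    [0,0,0,0,1]
  ]
}}

```text
t: 10.05
ee_pos: [0.5178, -0.2078, 0.0602]
tool_rot: [0.999, -0.052, -0.0, -0.0]
ft_force: [-0.1, -0.3, -1.0]
finger_gap: 0.0182
finger_force: 61.0
```

Call:
{"op": "move_arm", "data": {
  "steps": [
    [0.05,0,0,0,1],
    [0.05,0,0,0,1],
    [0.05,0,0,0,1],
    [0.05,0,0,0,1],
    [0,0,0,0,1],
    [0,0,0,0,1]
  ]
}}

```text
t: 10.65
ee_pos: [0.5419, -0.2104, 0.0602]
tool_rot: [0.999, -0.052, -0.0, -0.0]
ft_force: [0.8, -0.5, -0.8]
finger_gap: 0.0179
finger_force: 61.0
```

It is inside with no contact force, since the panel would have stopped it. Continue to the plate.

Call:
{"op": "move_arm", "data": {
  "steps": [
    [0.06,0,0,0,1],
    [0.06,0,0,0,1],
    [0.06,0,0,0,1],
    [0.06,0,0,0,1],
    [0.05,0,0,0,1],
    [0,0,0,0,1]
  ]
}}

```text
t: 11.25
ee_pos: [0.5773, -0.2141, 0.0602]
tool_rot: [0.999, -0.052, 0.0, 0.0]
ft_force: [0.6, 0.3, -0.8]
finger_gap: 0.0176
finger_force: 61.0
```

Call:
{"op": "move_arm", "data": {
  "steps": [
    [0.03,0,0,0,1],
    [0.03,0,0,0,1],
    [0,0,0,0,1]
  ]
}}

```text
t: 11.55
ee_pos: [0.5833, -0.2147, 0.0601]
tool_rot: [0.999, -0.052, -0.001, -0.0]
ft_force: [-3.9, -1.5, -0.4]
finger_gap: 0.0182
finger_force: 61.0
```

Call:
{"op": "move_arm", "data": {
  "steps": [
    [0.025,0,0,0,1],
    [0.025,0,0,0,1],
    [0,0,0,0,1],
    [0,0,0,0,1]
  ]
}}

```text
t: 11.95
ee_pos: [0.5894, -0.2154, 0.0602]
tool_rot: [0.999, -0.052, -0.0, -0.0]
ft_force: [-4.3, -1.2, -0.7]
finger_gap: 0.018
finger_force: 61.0
```

```bash
cat > dr.py <<'E'
from h import *
c=np.array([.7405,-.152]);a=np.radians(-6);U=np.array([np.cos(a),np.sin(a)]);V=np.array([-U[1],U[0]])
def handle():
    im,d=read_camera("side"); P=cloud("side",d)+[0,0,.003]
    x=(P[...,:2]-c)@U; y=(P[...,:2]-c)@V
    m=(d>0)&(x<-.106)&(x>-.32)&(y>.0)&(y<.092)&(abs(P[...,2]-.08)<.012)
    bar=x[m]; print("handle px",m.sum(),"x pct",np.round(np.percentile(bar,[0,2,10,25,50]),4) if m.sum() else None)
    if m.sum():
        f=m&(x<np.percentile(bar,2)+.012); print("bar y",np.round(np.percentile(y[f],[2,50,98]),4),"z",np.median(P[f][:,2]),"x med",np.median(x[f]))
    return im
if __name__=="__main__":
    handle(); p,_,yw=pose(); s=robot.sense(); print("tcp unit",(p[:2]-c)@U,(p[:2]-c)@V,p[2],yw,s["ft_force"],s["t"])
E
python3 dr.py
```

```text
handle px 42 x pct [-0.1884 -0.1875 -0.1868 -0.1824 -0.1359]
bar y [0.0004 0.0086 0.0364] z 0.08248908863228743 x med -0.18418914630605854
tcp unit -0.1436765565265888 -0.07886067369071159 0.06025099132713656 -5.986053344677185 [-3.71753219 -0.35662697 -1.47020092] 12.0
```

The catch released: the bar is about 40 mm out. Withdraw and lay the pin down where it lay before.

Call:
{"op": "move_arm", "data": {
  "steps": [
    [-0.06,0,0,0,1],
    [-0.12,0,0,0,1],
    [-0.12,0,0,0,1],
    [-0.12,0,0,0,1],
    [-0.12,0,0,0,1],
    [-0.12,0,0,0,1],
    [-0.12,0,0,0,1],
    [-0.12,0,0,0,1],
    [-0.12,0,0,0,1],
    [-0.06,0,0,0,1],
    [0,0.08,0,0,1],
    [0,0.08,0,0,1],
    [0,0,0.15,0,1],
    [0,0,0.15,0,1],
    [0,0,0.1,0,1],
    [0,0,0.03,0,1],
    [0,0,0,0,1],
    [0,0,0,0,1]
  ]
}}

```text
t: 13.8
ee_pos: [0.4591, -0.2213, 0.0091]
tool_rot: [0.999, -0.052, 0.0, 0.0]
ft_force: [0.2, 0.4, -1.1]
finger_gap: 0.0181
finger_force: 61.0
```

Call:
{"op": "move_arm", "data": {
  "steps": [
    [0,0,0.03,0,1],
    [0,0,0.016,0,1],
    [0,0,0.008,0,1],
    [0,0,0,0,1],
    [0,0,0,0,1]
  ]
}}

```text
t: 14.3
ee_pos: [0.4589, -0.2211, 0.0026]
tool_rot: [0.999, -0.052, 0.0, 0.0]
ft_force: [-1.6, 0.9, 8.2]
finger_gap: 0.0177
finger_force: 62.1
```

Call:
{"op": "move_arm", "data": {
  "steps": [
    [0,0,0,0,0.7],
    [0,0,0,0,0.5],
    [0,0,0,0,0.5],
    [0,0,0,0,0.5],
    [0,0,-0.1,0,0.5],
    [0,0,-0.25,0,0.5],
    [0,0,-0.25,0,0.5],
    [0,0,-0.2,-0.182,0.5],
    [0,0,-0.2,-0.182,0.5],
    [0,0,-0.2,-0.182,0.5],
    [0,0,-0.2,-0.182,0.5],
    [0,0,-0.1,-0.182,0.5],
    [0,0,0,-0.182,0.6],
    [0,0,0,-0.182,0.6],
    [0,0,0,-0.182,0.6],
    [0,0,0,-0.182,0.6],
    [0,0,0,-0.182,0.6],
    [0,0,0,-0.18,0.6],
    [0,0,0,0,0.6]
  ]
}}

```text
t: 16.2
ee_pos: [0.4586, -0.2209, 0.183]
tool_rot: [0.742, 0.67, 0.0, 0.0]
ft_force: [-0.1, 0.1, 0.2]
finger_gap: 0.0344
finger_force: 0.0
```

```bash
cat > k.py <<'E'
from dr import *
im=handle(); np.save("s6i.npy",im)
t,dt=read_camera("top"); np.save("t6i.npy",t); P=cloud("top",dt)
x=(P[...,:2]-c)@U; y=(P[...,:2]-c)@V
m=(x<-.16)&(x>-.32)&(y>.0)&(y<.095)&(abs(P[...,2]-.08)<.012); print("top n",m.sum(),np.round(np.percentile(x[m],[2,25,50]),4) if m.any() else "")
s=robot.sense(); print("gap",s["finger_gap"],s["joint_pos"])
w=c-U*.186+V*.046; go(w[0],w[1],.061,84)
g=cv2.cvtColor(im,cv2.COLOR_BGR2HSV); b=np.zeros(g.shape[:2],bool); b[225:262,240:335]=1; b&=(g[...,2]>105)&(g[...,1]<60); b=biggest(b); v,u=np.nonzero(b); q=rays("side",np.c_[u,v],.003)
vx,vy,_,_=cv2.fitLine(q[:,:2].astype(np.float32),cv2.DIST_L2,0,.01,.01).ravel(); print("pin shank",u.min(),u.max(),v.min(),v.max(),q.min(0),q.max(0),np.degrees(np.arctan(vy/vx)))
E
python3 k.py
```

```text
handle px 144 x pct [-0.1883 -0.187  -0.1849 -0.1812 -0.1711]
bar y [0.0017 0.0449 0.0893] z 0.08306336114497903 x med -0.18188423635203774
top n 0 
gap 0.03415757558111476 [-5.08512468e-01  3.45798442e-01  1.96750332e+00 -1.46528621e-05
  8.27963250e-01 -3.99650669e-01]
t 16.3 at [ 0.4586 -0.221   0.1827] yaw 83.76 tilt [ 0. -0. -1.] -> turn -0.0053 then xyz [1.2   0.726 1.014]
pin shank 276 312 252 259 [ 0.48230432 -0.24294359  0.003     ] [ 0.5842018  -0.21873534  0.003     ] -8.017495
```

Call:
{"op": "move_arm", "data": {
  "steps": [
    [0.15,0.094,0,-0.005,0.65],
    [0.15,0.094,0,0,0.65],
    [0.15,0.094,0,0,0.65],
    [0.15,0.094,0,0,0.65],
    [0.15,0.094,0,0,0.65],
    [0.15,0.094,0,0,0.65],
    [0.15,0.094,0,0,0.65],
    [0.15,0.093,0,0,0.65],
    [0,0,0.2,0,0.65],
    [0,0,0.2,0,0.65],
    [0,0,0.1,0,0.65],
    [0,0,0,0,0.65],
    [0,0,0,0,0.65]
  ]
}}

```text
t: 17.6
ee_pos: [0.5631, -0.087, 0.1228]
tool_rot: [0.742, 0.67, 0.0, 0.0]
ft_force: [0.3, 0.6, 0.4]
finger_gap: 0.0299
finger_force: 0.0
```

```bash
python3 - <<'E'
from dr import *
im=handle(); p,_,yw=pose(); print("tcp unit",(p[:2]-c)@U,(p[:2]-c)@V,p[2],yw)
s=robot.sense(); print(s["finger_gap"],s["ft_force"])
cv2.imwrite("pics/p6.png",cv2.resize(im[170:270,240:370],None,fx=6,fy=6,interpolation=cv2.INTER_CUBIC))
E
```

```text
handle px 148 x pct [-0.1885 -0.187  -0.1846 -0.1805 -0.1693]
bar y [0.0023 0.0428 0.0875] z 0.08288948868998192 x med -0.18181827063936284
tcp unit -0.18290565881591297 0.04602562411155707 0.12315230319797776 84.17294520919108
0.03014066575863536 [-0.01569274  0.14233448  0.22190267]
```

View pics/p6.png

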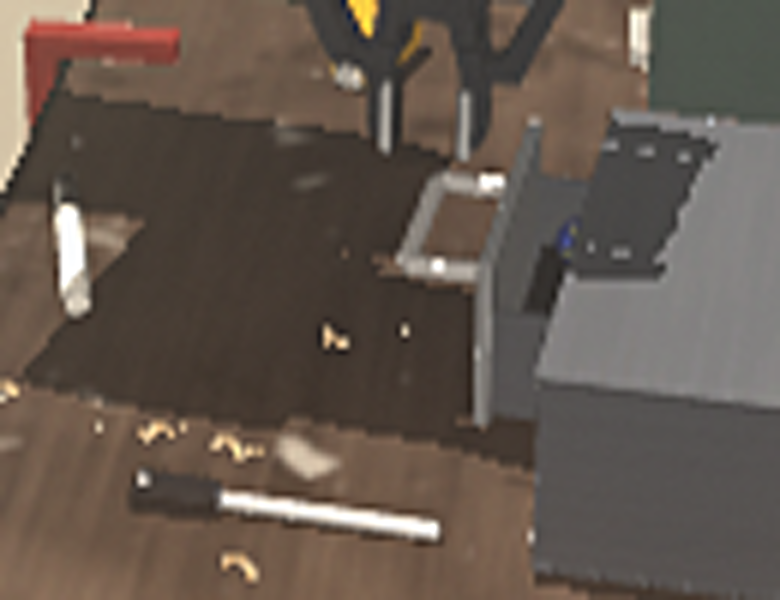

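The pin lies flat at crop (290,505). The drawer is out and the fingers (385 and 463) straddle the bar (420,220). Descend, grip and pull.

Call:
{"op": "move_arm", "data": {
  "steps": [
    [0,0,0.12,0,0.65],
    [0,0,0.12,0,0.65],
    [0,0,0.12,0,0.65],
    [0,0,0.1,0,0.65],
    [0,0,0.055,0,0.65],
    [0,0,0,0,0.65],
    [0,0,0,0,0.8],
    [0,0,0,0,1],
    [0,0,0,0,1],
    [0,0,0,0,1]
  ]
}}

```text
t: 18.65
ee_pos: [0.5631, -0.0869, 0.0606]
tool_rot: [0.742, 0.671, 0.0, 0.0]
ft_force: [-0.6, -0.4, 5.7]
finger_gap: 0.0084
finger_force: 58.5
```

Call:
{"op": "move_arm", "data": {
  "steps": [
    [0,-0.02,0,0,1],
    [0,-0.04,0,0,1],
    [0,-0.05,0,0,1],
    [0,-0.05,0,0,1],
    [0,-0.05,0,0,1],
    [0,-0.05,0,0,1],
    [0,-0.05,0,0,1],
    [0,-0.05,0,0,1],
    [0,-0.05,0,0,1],
    [0,-0.05,0,0,1],
    [0,-0.05,0,0,1],
    [0,-0.05,0,0,1],
    [0,-0.05,0,0,1],
    [0,-0.03,0,0,1],
    [0,0,0,0,1]
  ]
}}

```text
t: 20.15
ee_pos: [0.4857, -0.0789, 0.0606]
tool_rot: [0.742, 0.671, -0.0, -0.0]
ft_force: [-1.3, 2.3, 7.9]
finger_gap: 0.0078
finger_force: 59.1
```

Call:
{"op": "move_arm", "data": {
  "steps": [
    [0,-0.02,0,0,1],
    [0,-0.02,0,0,1],
    [0,0,0,0,1],
    [0,0,0,0,1]
  ]
}}

```text
t: 20.55
ee_pos: [0.4813, -0.0785, 0.0606]
tool_rot: [0.742, 0.671, 0.0, -0.0]
ft_force: [0.1, 2.6, 8.8]
finger_gap: 0.008
finger_force: 59.2
```

Call:
{"op": "move_arm", "data": {
  "steps": [
    [0,-0.02,0,0,1],
    [0,0,0,0,1],
    [0,0,0,0,1]
  ]
}}

```text
t: 20.85
ee_pos: [0.4797, -0.0783, 0.0606]
tool_rot: [0.742, 0.671, 0.0, 0.0]
ft_force: [4.1, 4.3, 4.5]
finger_gap: 0.0082
finger_force: 59.3
```

Call:
{"op": "move_arm", "data": {
  "steps": [
    [0,-0.015,0,0,1],
    [0,0,0,0,1],
    [0,0,0,0,1]
  ]
}}

```text
t: 21.15
ee_pos: [0.4796, -0.0784, 0.0607]
tool_rot: [0.742, 0.671, 0.001, 0.002]
ft_force: [13.2, 5.0, -4.3]
finger_gap: 0.0076
finger_force: 58.9
```

At the stop. Relax, release and rise clear.

Call:
{"op": "move_arm", "data": {
  "steps": [
    [0,0.012,0,0,1],
    [0,0,0,0,0.8],
    [0,0,0,0,0.65],
    [0,0,0,0,0.65],
    [0,0,0,0,0.65],
    [0,0,-0.1,0,0.65],
    [0,0,-0.2,0,0.65],
    [0,0,-0.25,0,0.65],
    [0,0,-0.25,0,0.65],
    [0,0,-0.2,0,0.65],
    [0,0,0,0,0.65],
    [0,0,0,0,0.65]
  ]
}}

```text
t: 22.35
ee_pos: [0.4792, -0.0784, 0.1814]
tool_rot: [0.742, 0.671, 0.0, 0.001]
ft_force: [-0.4, 0.0, 0.5]
finger_gap: 0.0293
finger_force: 0.0
```

```bash
python3 - <<'E'
from dr import *
im=handle(); p,_,yw=pose(); print("tcp",p,robot.sense()["ft_force"],robot.sense()["t"])
b=np.load("s6i.npy").astype(int); a=im.astype(int)
for n,(u0,u1,v0,v1) in dict(pin=(255,320,240,265),rest=(235,318,268,304),roll=(332,362,284,308),tapem=(292,313,160,186)).items():
    print(n,np.abs(a-b)[v0:v1,u0:u1].mean())
E
```

```text
handle px 157 x pct [-0.2685 -0.2668 -0.2643 -0.2607 -0.2489]
bar y [0.0011 0.0475 0.0875] z 0.08350837542361178 x med -0.2619421677318165
tcp [ 0.47869847 -0.0783518   0.18058908] [-0.56241629  0.65607573 -0.1241426 ] 22.4
pin 27.130051282051284
rest 2.812806782686301
roll 0.687962962962963
tapem 3.418192918192918
```

```bash
sed -i '/^t,dt/,/^m=/d' k.py; python3 k.py | tail -1; python3 -c "
from h import *
robot.finish_job()"
```

```text
pin shank 276 313 252 259 [ 0.48157747 -0.24264828  0.003     ] [ 0.58653534 -0.21782548  0.003     ] -7.5861526
the job is handed in; nothing more can be done
```

The job is handed in: the pin released the catch and was laid flat on the bench, and the drawer was pulled open to its stop (about 0.12 m) at around 22 s; in the camera images the rest, tape roll and tape measure had not moved, but I did not check the pliers.

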